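# Hang the rinsed cups to drain on the study desk's rack

### The job

First push the drip tray of the little wooden drain rack fully home under the pegs. Then hang both rinsed white cups mouth-down on the slanting pegs, in whichever order you like, the tall tumbler on the long peg and the low cup on the short peg, each pushed down until its bottom sits on the peg's tip, lowered by hand and not dropped. Leave the sugar jar, the pen stand and the journal where they are.

Things in the scene. Friction and masses are not known exactly. Their poses are not given: they have to be found in the camera images.
- tall_mid (a point): Tall tumbler, white ceramic, no handle, standing mouth-down on the desk at the start; this point is at its centre, on its axis, 60 mm above the rim of the mouth. z axis: along the tumbler from mouth to closed bottom (up at the start). Height 120 mm; outside diameter 66 mm at the mouth tapering to 60 mm at the bottom; wall 4 mm, bottom 6 mm thick, 114 mm deep inside. About 0.26 kg +-25%.
- tall_in (a point): Tall tumbler: centre of the inner face of its bottom, 54 mm from its centre point along its z axis. Hung, this face sits on the tip of the peg and the wall leans on the peg's upper side, so the cup's axis lies some 6 to 11 mm off the peg's (downhill, towards the rack's front) and nearly parallel to it (within about 0.1 rad).
- small_mid (a point): Low cup, white ceramic, no handle, standing mouth-down on the desk at the start; this point is at its centre, on its axis, 40 mm above the rim of the mouth. z axis: along the cup from mouth to closed bottom (up at the start). Height 80 mm; outside diameter 68 mm at the mouth tapering to 62 mm at the bottom; wall 4 mm, bottom 6 mm thick, 74 mm deep inside. About 0.19 kg +-25%.
- small_in (a point): Low cup: centre of the inner face of its bottom, 34 mm from its centre point along its z axis. It hangs just as the tumbler does.
- long_peg_tip (a point): Tip of the long wooden draining peg, on the peg's axis. z axis: along the peg outwards from its root, leaning 30 degrees from vertical towards the rack's front; y axis: level, along the rack's width. The round peg is 32 mm in diameter, with its last 10 mm tapering to 18 mm; it stands free for 130 mm below the tip and its tip is 183 mm above the desk.
- short_peg_tip (a point): Tip of the short draining peg, just like the long one and beside it (140 mm apart; either may hold the left or the right place), but it stands free for 91 mm below the tip and its tip is 149 mm above the desk.
- drip_tray (a joint): How far the steel drip tray is pulled out of the rack towards its front, in m: 0 is fully home (a stop), up to 0.11 out. It slides level with about 1.5 N of friction, stays where it is left and has no catch. Tray 145 mm deep, 250 mm wide, 21 mm high.
- tray_tab (a point): Middle of the front (outer) face of the tray's upright steel tab, 80 mm wide and 8 mm thick, from 3 to 53 mm above the desk; this point is 30 mm above the desk. x axis: points level from the front of the rack to its back, the way the tray is pushed home.
- rack: Low wooden drain rack, 300 mm wide (y), 190 mm deep (x), its beams 36 mm high, origin on the desk under its middle; x axis points level to its back. The front is towards the robot and the tray slides out there.
- sugar_jar: Bystander: amber glass jar with a wooden cap, 64 mm in diameter, 85 mm high; origin at the centre of its underside.
- pen_stand: Bystander: brass pen stand with a glass inkwell and a pen standing up to 135 mm high, base 90 x 170 mm; origin at the centre of its underside.
- journal: Bystander: closed tan leather journal 200 x 140 x 26 mm lying flat; origin at the centre of its underside.
There are look-alikes about, which are no part of the job. What is shaped like the part that bears tall_mid but purple or turquoise is not meant.

How it is judged:
On the way, in this order (a step that is already met when the one before it is completed fails the run):
1. the drip tray is fully home, before any cup is hung (value of joint drip_tray below 0.006 m), for 0.2 s.
2. one of the cups hangs released on its own peg (((distance between tall_in and long_peg_tip below 0.022 m and angle between the z axis of tall_in and the z axis of long_peg_tip, either way round below 0.25 rad and linear speed of tall below 0.05 m/s and contact force between tall and the fingers below 0.05 N) or (distance between small_in and short_peg_tip below 0.022 m and angle between the z axis of small_in and the z axis of short_peg_tip, either way round below 0.25 rad and linear speed of small below 0.05 m/s and contact force between small and the fingers below 0.05 N))), for 0.2 s.
3. both cups hang released on their own pegs (distance between tall_in and long_peg_tip below 0.022 m and angle between the z axis of tall_in and the z axis of long_peg_tip, either way round below 0.25 rad and linear speed of each of tall, small below 0.05 m/s and contact force between each of tall, small and the fingers below 0.05 N and distance between small_in and short_peg_tip below 0.022 m and angle between the z axis of small_in and the z axis of short_peg_tip, either way round below 0.25 rad), for 0.2 s.
At the end, for the whole second after the job is handed in: The tall tumbler hangs on the long peg and the low cup on the short peg: the centre of each inner bottom within 22 mm of the peg's tip, its axis within 0.25 rad of the peg's, at rest (under 0.05 m/s) and released; the drip tray within 6 mm of fully home (all of step 3 and value of joint drip_tray below 0.006 m); the robot touches nothing.
It fails at once if the tall tumbler is dropped: it moves faster than 0.6 m/s with no finger on it (linear speed of tall above 0.6 m/s and contact force between tall and the fingers below 0.05 N).
It fails at once if the low cup is dropped: it moves faster than 0.6 m/s with no finger on it (linear speed of small above 0.6 m/s and contact force between small and the fingers below 0.05 N).
It fails at once if the sugar jar is moved by more than 25 mm (distance of sugar_jar from where it was at the start of the episode above 0.025 m).
It fails at once if the pen stand is moved by more than 25 mm (distance of pen_stand from where it was at the start of the episode above 0.025 m).
It fails at once if the journal is moved by more than 25 mm (distance of journal from where it was at the start of the episode above 0.025 m).
It also fails if it takes over 67 s, if anything falls off the work surface, if the arm or the gripper's body presses on something with over 40 N, if the wrist force passes 120 N, or if a joint passes its speed limit or range.

### The arm

A 6-joint arm with a two-finger parallel gripper is mounted at the origin on the work surface. World frame = base frame: x ahead of the robot, y to its left, z up, the work surface at z = 0. Lengths are in m, angles in rad, forces in N, time in s.
With the tool pointing down it reaches from about 0.3 to 0.775 m from the base axis. Payload 14.6 kg.
Tool frame: the origin (TCP) lies on the centre line of the jaws, within the pads' length; the fingertips stand 25 mm ahead of it and the grasp point (between the pads) lies 6 mm ahead of it (bot.nose_length is the distance from the TCP to the fingertips, in m); z points along the fingers, y is the line along which they close (so a half turn about z gives the same grasp; the last joint's range is limited). The gripper opens to 85 mm and grips with 20 to 120 N. Pads are 22 mm wide; open, the fingers measure 114 mm over their backs; the gripper's body (76 mm by 85 mm) begins 54 mm behind the grasp point. The pads swing forward as they close: fully open they stand 13 mm farther back than shut.
Start: joints at [-1.313, 0.3, 1.521, -0, 1.321, -0.067], TCP at [0.176, -0.521, 0.256] pointing down, gripper open.
Joint ranges: [-3.03, 3.03], [-0.79, 2.21], [0.23, 2.52], [-1.04, 4.18], [0, 3.07], [-2.55, 2.55]. Speed limits (rad/s): [2.22, 2.22, 2.57, 3.14, 3.14, 3.14].

### API

Orientations are given as a unit quaternion [w, x, y, z].
In Python, from station import bot, vision gives the robot as it stands. The module is installed in compiled form; this text tells all that it offers.
- The arm moves only by the tool send_rows, never from a script. Its argument "commands" is a list of rows, each a list of 7 numbers: the shift along the world's x, y, z in cm, then the turn, a rotation vector about the world's x, y, z in degrees, then the opening, from 0 (shut) to 1 (fully open). In form: [[tx, ty, tz, ax, ay, az, hand], ...]. A call has 1 to 10 rows; each row is the pose to reach, as a shift and turn from the pose commanded when the call began; what a row does not reach only later rows make up. A row lasts 1/8 s, in which the tool goes at most 62.5 mm and 10.7 degrees, less where a joint would pass 70% of its speed; a pose out of reach is approached as far as the arm can. A call with a gripper value outside its range is refused whole. The fingers move at their own pace and stop on an object; "newtons" is the grip in N (left out, the last holds). Time passes only in rows, so rows that repeat a pose let the fingers close. It gives the time, the measured TCP pose, the force, the opening and the grip force at its end, in the units of the state.
- bot.read_state(): the state, without advancing time (a new reading comes with each control period).
- vision.camera(name): name is "side" or "top" or "wrist"; returns (picture, depth): 384x512x3 uint8, red, green, blue; 384x512 float32, m along the optical axis (not along the pixel's ray), 0 where there is no reading.
- vision.camera_model(name): a dict with "K" (3x3 intrinsics, pixels), "rvec" (rotation vector, rad) and "tvec" (3), from world to camera coordinates, as OpenCV has them; the wrist camera has in their place "mount" (4x4, takes a point from camera to tool coordinates, whose origin is the TCP and whose axes are the flange's). Camera axes: x right, y down, z forward; pixel columns grow to the right and rows downward; lengths in m; the calibration is good to about 2 mm. A picture is of the moment at which its call begins: read the wrist's pose just before it. camera_model takes no time and is no camera call.
- bot.sign_off(): hands the job in; it is judged then, once.
The state is a dict: "clock": time; "q": joint angles; "joint_velocities": joint speeds; "effort": joint torques, N m; "ee_pos": TCP position; "orientation": TCP orientation; "wrist_force": force on the tool from outside, world axes, zero at the start; "torque": the same for the moment, N m; "width": opening from 0.0 (shut) to 1.0 (fully open); "grip_force": force on a finger pad.
Only numpy, scipy, OpenCV 4.12 (cv2) and the standard library are available. Lean on these libraries where they do the work, as an engineer would, in place of code of your own. Each camera call takes 0.05 s, during which the arm holds its last target. There are 200 camera calls.

## Working session

There is one attempt and no reset: what is moved stays moved. The work goes in short steps, Python scripts to look and compute and a tool call to move; the robot and the scene stay as the last step left them, time stands still between calls to the robot, and variables do not carry over. Pictures are saved under pics/ and viewed, at most 10 in all, crops included, and the job is handed in when it is done.

Besides the shell and the picture viewer there is one more tool, called after "Request:" as name(argument=value, ...) on one line, values as JSON. send_rows: Moves the arm, as the interface text tells. Its arguments: {"type":"object","properties":{"commands":{"type":"array","items":{"type":"array","items":{"type":"number"}}},"newtons":{"type":"number"}},"required":["commands"]}

```bash
mkdir -p pics; cat > h.py <<'E'
import numpy as np, cv2
from station import bot, vision
from scipy.spatial.transform import Rotation as R
def cloud(name):
    s=bot.read_state(); im,d=vision.camera(name); m=vision.camera_model(name); K=np.array(m["K"])
    v,u=np.mgrid[:384,:512]; P=np.stack([(u-K[0,2])/K[0,0]*d,(v-K[1,2])/K[1,1]*d,d],-1)
    if name=="wrist":
        M=np.array(m["mount"]); q=s["orientation"]; r=R.from_quat([q[1],q[2],q[3],q[0]])
        P=(P@M[:3,:3].T+M[:3,3])@r.as_matrix().T+np.array(s["ee_pos"])
    else:
        Rm=cv2.Rodrigues(np.array(m["rvec"],float))[0]; P=(P-np.array(m["tvec"]).ravel())@Rm
    P[d==0]=np.nan
    return im,d,P
def save(n,im): cv2.imwrite(f"pics/{n}.png",cv2.cvtColor(im,cv2.COLOR_RGB2BGR))
E
python3 - <<'E'
from h import *
ims=[]
for n in ("side","top"):
    im,d,P=cloud(n); np.savez(n+".npz",im=im,d=d,P=P); ims.append(im)
    m=vision.camera_model(n); Rm=cv2.Rodrigues(np.array(m["rvec"],float))[0]; print(n,-Rm.T@np.ravel(m["tvec"]),m["K"][0][0], (d>0).mean())
save("a",cv2.resize(np.vstack(ims),(600,900))[:450]); save("b",ims[1]); save("a",ims[0])
E
```

```text
side [ 0.52724905 -1.0687558   0.84427789] 425.21139423083497 0.9961344401041666
top [ 0.35163108 -0.01033505  1.55671557] 404.87380050724784 0.9960123697916666
```

View pics/a.png

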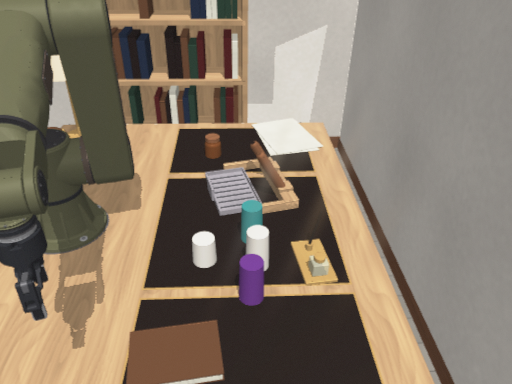

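View pics/b.png

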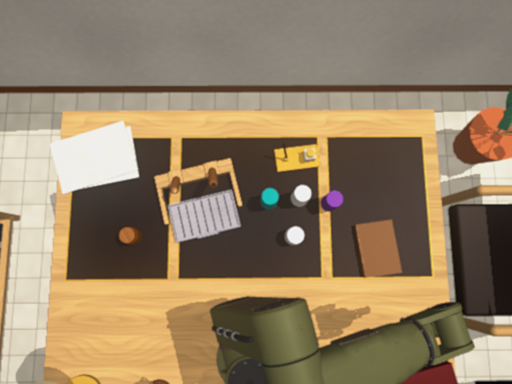

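The side view shows the low white cup at (204,250) and the tall white tumbler at (258,248), between the turquoise and purple ones. The rack is at (255,185) with its tray pulled out. In the top view the tall tumbler is at (302,195), the low cup at (295,236), the pegs at (175,185) and (213,177), and the tray around (204,216).

```bash
python3 - <<'E'
from h import *
t=np.load("top.npz"); s=np.load("side.npz")
for nm,D in(("top",t),("side",s)):
    im,P=D["im"].astype(int),D["P"]; x,y,z=P[...,0],P[...,1],P[...,2]
    hsv=cv2.cvtColor(D["im"],cv2.COLOR_RGB2HSV); 
    ok=(x>.3)&(x<.85)&(y>-.6)&(y<.5)&(z>.012)&(z<.25)
    white=ok&(hsv[...,1]<40)&(hsv[...,2]>150)&(z>.06)
    n,l,st,c=cv2.connectedComponentsWithStats(white.astype(np.uint8))
    for i in range(1,n):
        if st[i,4]>40:
            m=l==i; zt=np.percentile(z[m],95); tm=m&(z>zt-.012)
            cc,r=cv2.minEnclosingCircle(P[tm][:,:2].astype(np.float32))
            print(nm,"white",c[i].round(),st[i,4],"zt",zt.round(4),"circ",np.round(cc,4),round(r,4))
    for nme,lo,hi in(("teal",80,100),("purple",125,160)):
        m=ok&(hsv[...,0]>lo)&(hsv[...,0]<hi)&(hsv[...,1]>120)&(z>.08)
        print(nm,nme,m.sum(),np.median(P[m],0).round(3) if m.any() else 0, cv2.minEnclosingCircle(P[m][:,:2].astype(np.float32)))
    if nm=="top":
        w=ok&(z>.02)&(x>.4)&(y<.42)&(y>.02)
        for lo,hi in((.028,.045),(.06,.3)):
            m=w&(z>lo)&(z<hi); n,l,st,c=cv2.connectedComponentsWithStats(m.astype(np.uint8))
            for i in range(1,n):
                if st[i,4]>15:
                    q=P[l==i]; k=q[:,2].argmax(); print("comp",lo,c[i].round(),st[i,4],q.min(0).round(3),q.max(0).round(3),"top",q[k].round(3)); 
                    print(cv2.minAreaRect(q[:,:2].astype(np.float32)))
    tr=ok&(z>.01)&(z<.07)&(hsv[...,1]<70)&(y>.02)&(y<.3)&(x>.3)
    q=P[tr]; print(nm,"tray",len(q),q.min(0),q.max(0),cv2.minAreaRect(q[:,:2].astype(np.float32)))
    q=q[q[:,2]>.04]; print("tab",len(q),q.mean(0) if len(q) else 0,cv2.minAreaRect(q[:,:2].astype(np.float32)) if len(q) else 0)
E
python3 - <<'E'
from h import *
a=np.load("top.npz")["im"][140:260,140:330]; b=np.load("side.npz")["im"][130:310,180:350]
c=np.hstack([cv2.resize(a,(475,300)),cv2.resize(b,(283,300))]); save("c",c)
E
```

```text
top white [302. 193.] 219 zt 0.1256 circ [ 0.588  -0.1935] 0.0302
top white [295. 235.] 238 zt 0.0866 circ [ 0.4399 -0.1684] 0.0315
top teal 242 [ 0.574 -0.076  0.12 ] ((0.5761305093765259, -0.07592196762561798), 0.030503731220960617)
top purple 241 [ 0.566 -0.305  0.12 ] ((0.5667251348495483, -0.30656197667121887), 0.030711203813552856)
comp 0.028 [230. 176.] 329 [0.557 0.027 0.028] [0.738 0.123 0.045] top [0.68  0.122 0.045]
((0.6424604058265686, 0.08028598874807358), (0.1894901990890503, 0.06377476453781128), 13.45443344116211)
comp 0.028 [194. 173.] 314 [0.647 0.16  0.028] [0.716 0.262 0.045] top [0.688 0.251 0.045]
((0.6817393898963928, 0.21002931892871857), (0.0516277551651001, 0.10131785273551941), 14.195428848266602)
comp 0.028 [163. 193.] 330 [0.487 0.296 0.028] [0.68  0.361 0.045] top [0.657 0.296 0.045]
((0.5852909684181213, 0.3102578818798065), (0.1904783397912979, 0.061246104538440704), 13.642438888549805)
comp 0.06 [213. 177.] 136 [0.601 0.11  0.062] [0.695 0.15  0.192] top [0.616 0.129 0.192]
((0.6478924751281738, 0.1290939450263977), (0.09644705057144165, 0.0286992751
[... 745 characters left out ...]
132166862487793)
side white [257. 240.] 600 zt 0.1217 circ [ 0.5864 -0.192 ] 0.0319
side white [203. 241.] 376 zt 0.0824 circ [ 0.4376 -0.1697] 0.0338
side teal 282 [ 0.581 -0.087  0.119] ((0.576625406742096, -0.07687883079051971), 0.030821148306131363)
side purple 592 [ 0.565 -0.324  0.119] ((0.5660440921783447, -0.30814066529273987), 0.031618643552064896)
side tray 375 [0.4221283  0.03495541 0.01201977] [0.61862091 0.29963157 0.05622572] ((0.5176956057548523, 0.1597374528646469), (0.15445870161056519, 0.28224319219589233), 13.90769100189209)
tab 44 [0.4450006  0.14819379 0.04998585] ((0.4440317153930664, 0.15465869009494781), (0.008696210570633411, 0.08227820694446564), 12.347297668457031)
```

View pics/c.png

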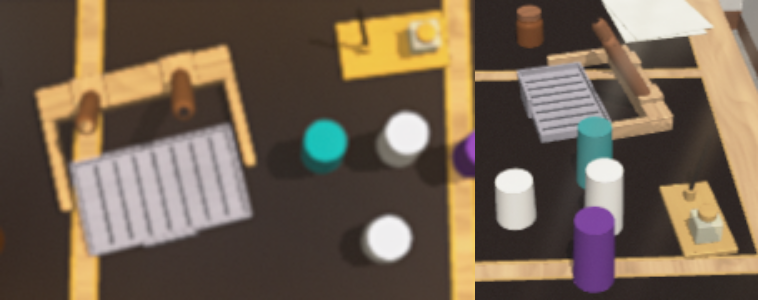

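```bash
python3 - <<'E'
from h import *
s=bot.read_state(); q=s["orientation"]; M=R.from_quat([q[1],q[2],q[3],q[0]]).as_matrix(); print(s["clock"],np.round(s["ee_pos"],4),M.round(3),bot.nose_length,s["width"]); print(np.array(vision.camera_model("wrist")["mount"]).round(3))
t=np.load("top.npz");sd=np.load("side.npz"); P=t["P"]; x,y,z=P[...,0],P[...,1],P[...,2]
for D in (t,sd):
    P=D["P"];x,y,z=P[...,0],P[...,1],P[...,2];h=cv2.cvtColor(D["im"],cv2.COLOR_RGB2HSV)
    m=(z>.02)&(z<.05)&(x>.45)&(x<.78)&(y>0.01)&(y<.38)&(h[...,1]>80)&(h[...,0]<30)&(h[...,2]>70)
    r=cv2.minAreaRect(P[m][:,:2].astype(np.float32)); print("rack",m.sum(),r)
    d=P[(z<.004)&(z>-.02)&(x>.4)&(x<.7)&(abs(y)<.4)]; print("desk z",np.median(d[:,2]))
    a=np.deg2rad(13.6);b=np.array([np.cos(a),np.sin(a),0]);w=np.array([np.sin(a),-np.cos(a),0]);k=np.array([0,0,1])
    for yc,zt in((.129,.183),(.268,.149)):
        m=(z>.075)&(abs(y-yc)<.04)&(x>.55)&(x<.73)&(z<.2); q=P[m]; 
        pz=-b*.5+k*.866; n=b*.866+k*.5
        print("peg",len(q),"w %.4f"%np.median(q@w),np.percentile(q@w,[3,97]).round(4),"n",np.percentile(q@n,[3,50,97]).round(4),"axial max",np.percentile(q@pz,[97,100]).round(4), "toppts",q[q[:,2]>q[:,2].max()-.012].mean(0).round(4))
E
```

```text
0.1 [ 0.1755 -0.5211  0.2558] [[ 0.948  0.319 -0.   ]
 [ 0.319 -0.948  0.001]
 [ 0.    -0.001 -1.   ]] 0.025 0.9996196975985392
[[-0.001 -0.949 -0.315  0.082]
 [ 1.    -0.001 -0.001  0.   ]
 [ 0.    -0.315  0.949 -0.118]
 [ 0.     0.     0.     1.   ]]
rack 1189 ((0.613820493221283, 0.19454245269298553), (0.1914505660533905, 0.2996545433998108), 13.620407104492188)
desk z 0.0004601164223643104
peg 126 w 0.0271 [0.0122 0.0398] n [0.6201 0.6406 0.6452] axial max [-0.1499 -0.1486] toppts [0.6171 0.1238 0.1843]
peg 101 w -0.1100 [-0.1264 -0.0996] n [0.6178 0.6392 0.6447] axial max [-0.1884 -0.1845] toppts [0.6031 0.2621 0.1501]
rack 740 ((0.6144912242889404, 0.1937444657087326), (0.1903424859046936, 0.30803823471069336), 14.277113914489746)
desk z 0.0008709003333258396
peg 313 w 0.0352 [0.0244 0.0404] n [0.6133 0.6289 0.6431] axial max [-0.1535 -0.1502] toppts [0.6163 0.1158 0.1813]
peg 114 w -0.1054 [-0.1174 -0.0979] n [0.6133 0.6282 0.6429] axial max [-0.1919 -0.1895] toppts [0.6023 0.257  0.1455]
```

Request:
send_rows(commands=[[2,5,0,0,0,-1,0],[4,10,0,0,0,-2,0],[6,15,0,0,0,-3,0],[8,20.5,0,0,0,-4,0],[10,26,0,0,0,-5,0],[12,31.5,0,0,0,-5,0],[14,37,0,0,0,-5,0],[16,42.5,0,0,0,-5,0],[18,48,0,0,0,-5,0],[20,53,0,0,0,-5,0]], newtons=40)

```text
clock: 1.35
ee_pos: [0.3757, 0.0108, 0.2564]
orientation: [0.0, 0.993, 0.119, 0.0]
wrist_force: [0.7, -1.2, 0.6]
width: -0.001
grip_force: 0.0
```

Request:
send_rows(commands=[[1,5,-3,0,0,0,0],[2.2,10,-6,0,0,0,0],[2.2,13.3,-10,0,0,0,0],[2.2,13.3,-15,0,0,0,0],[2.2,13.3,-18.5,0,0,0,0],[2.2,13.3,-20.6,0,0,0,0],[2.2,13.3,-20.6,0,0,0,0],[2.2,13.3,-20.6,0,0,0,0]])

```text
clock: 2.35
ee_pos: [0.3979, 0.1419, 0.051]
orientation: [-0.0, 0.993, 0.118, 0.0]
wrist_force: [-0.2, 0.4, -0.2]
width: -0.001
grip_force: 0.0
```

Request:
send_rows(commands=[[1.46,0.35,0,0,0,0,0],[2.92,0.7,0,0,0,0,0],[3.89,0.94,0,0,0,0,0],[4.86,1.18,0,0,0,0,0],[5.83,1.41,0,0,0,0,0],[6.8,1.65,0,0,0,0,0],[7.78,1.88,0,0,0,0,0],[8.75,2.12,0,0,0,0,0]])

```text
clock: 3.35
ee_pos: [0.4856, 0.1631, 0.0502]
orientation: [0.0, 0.993, 0.118, -0.0]
wrist_force: [-2.5, -1.2, 0.5]
width: -0.003
grip_force: 0.9
```

Request:
send_rows(commands=[[0.49,0.12,0,0,0,0,0],[0.97,0.24,0,0,0,0,0],[1.46,0.35,0,0,0,0,0]])

```text
clock: 3.72
ee_pos: [0.4933, 0.1651, 0.0489]
orientation: [0.001, 0.993, 0.119, -0.009]
wrist_force: [-73.1, -19.5, 44.7]
width: 0.001
grip_force: 38.4
```

Request:
send_rows(commands=[[-1.5,-0.35,0,0,0,0,0],[-5,-1.2,2,0,0,0,0],[-6,-1.5,7,0,0,0,1],[-6.1,-6,11,0,0,0,1],[-6.1,-11,13,0,0,0,1],[-6.1,-17,13,0,0,0,1],[-6.1,-23,13,0,0,0,1],[-6.1,-29,13,0,0,0,1],[-6.1,-33.6,13,0,0,0,1],[-6.1,-33.6,13,0,0,0,1]])

```text
clock: 4.97
ee_pos: [0.4384, -0.172, 0.1802]
orientation: [0.0, 0.993, 0.117, 0.0]
wrist_force: [-0.1, -0.3, 0.1]
width: 0.999
grip_force: 0.0
```

```bash
python3 - <<'E'
from h import *
print(np.round(bot.read_state()["ee_pos"],4))
im,d,P=cloud("top"); wi,wd,W=cloud("wrist"); save("d",np.hstack([im,wi])[:, 100:][:, :].copy()[:, :800])
for I,Q in((im,P),(wi,W)):
    h=cv2.cvtColor(I,cv2.COLOR_RGB2HSV);x,y,z=Q[...,0],Q[...,1],Q[...,2]
    for cx,cy,zz in((.439,-.169,.08),(.587,-.193,.12)):
        m=(np.hypot(x-cx,y-cy)<.06)&(abs(z-zz)<.012)&(h[...,1]<40)
        if m.sum()>30: print(m.sum(),z[m].mean(),cv2.minEnclosingCircle(Q[m][:,:2].astype(np.float32)),Q[m].mean(0))
h=cv2.cvtColor(im,cv2.COLOR_RGB2HSV);x,y,z=P[...,0],P[...,1],P[...,2]
m=(z>.03)&(z<.065)&(h[...,1]<70)&(x>.4)&(x<.56)&(y>.1)&(y<.25); b=np.array([.972,.235,0]); print("tab",m.sum(),(P[m]@b).mean())
E
```

```text
[ 0.4384 -0.172   0.1802]
217 0.12081033191149891 ((0.5870935320854187, -0.19418524205684662), 0.02986953780055046) [ 0.58659006 -0.19347375  0.12081033]
4404 0.07973466901047925 ((0.44315770268440247, -0.16692765057086945), 0.03113197349011898) [ 0.44503611 -0.16651832  0.07973467]
2908 0.11915376859267547 ((0.5786094069480896, -0.1939910501241684), 0.027235647663474083) [ 0.56980371 -0.19477587  0.11915377]
tab 60 0.529727109715103
```

View pics/d.png

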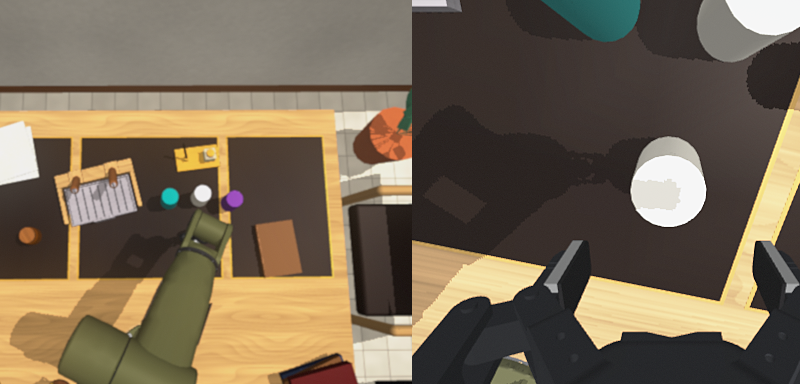

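The picture shows the tray home inside the rack (top view, about (100,197)). In the wrist view the low cup is centred between the fingers, ahead of them at (668,185).

Request:
send_rows(commands=[[0.2,0.4,-5,0,0,0,1],[0.2,0.4,-9,0,0,0,1],[0.2,0.4,-11.9,0,0,0,1],[0.2,0.4,-11.9,0,0,0,1],[0.2,0.4,-11.9,0,0,0,0],[0.2,0.4,-11.9,0,0,0,0],[0.2,0.4,-11.9,0,0,0,0],[0.2,0.4,-11.9,0,0,0,0]], newtons=40)

```text
clock: 6.08
ee_pos: [0.4414, -0.1655, 0.0633]
orientation: [0.001, 0.993, 0.119, 0.001]
wrist_force: [-2.0, 4.3, 10.2]
width: 0.744
grip_force: 41.9
```

```bash
python3 - <<'E'
from h import *
# target: cup mid -> held offset: cup outer bottom z .08 at TCP z .061 (upright)
s=bot.read_state(); print(np.round(s["ee_pos"],4),s["width"],s["grip_force"],s["orientation"])
import numpy as np
a=np.deg2rad(13.6);b=np.array([np.cos(a),np.sin(a),0]);w=np.array([np.sin(a),-np.cos(a),0]);k=np.array([0,0,1])
u=-b*.5+k*.866; n=b*.866+k*.5
print("turn axis -> ",(R.from_rotvec(np.deg2rad(30)*w).apply(k)).round(3),u.round(3),w)
for nm,B,W,z,dt in(("short",.638,-.1145,.149,.013),("long",.6184,.0255,.183,.013)):
    tip=B*b+W*w+z*k
    for lift in(.15,.10,.08,.02,.004,0): print(nm,lift,(tip-.007*n+(lift-dt)*u).round(4))
E
```

```text
[ 0.4414 -0.1655  0.0633] 0.7439167302446005 41.88364789654656 [5.45337271e-04 9.92943436e-01 1.18580989e-01 1.25898913e-03]
turn axis ->  [-0.486 -0.118  0.866] [-0.486 -0.118  0.866] [ 0.23514211 -0.971961    0.        ]
short 0.15 [0.5207 0.2438 0.2641]
short 0.1 [0.545  0.2497 0.2208]
short 0.08 [0.5547 0.252  0.2035]
short 0.02 [0.5839 0.2591 0.1516]
short 0.004 [0.5917 0.2609 0.1377]
short 0 [0.5936 0.2614 0.1342]
long 0.15 [0.5346 0.1031 0.2981]
long 0.1 [0.5589 0.109  0.2548]
long 0.08 [0.5686 0.1113 0.2375]
long 0.02 [0.5978 0.1184 0.1856]
long 0.004 [0.6055 0.1203 0.1717]
long 0 [0.6075 0.1207 0.1682]
```

Request:
send_rows(commands=[[0,0,2,0,0,0,0],[0,0,7,0,0,0,0],[0,2,12.5,0,0,0,0],[0,6,17,0,0,0,0],[0,11,20,0,0,0,0],[0,16,20.3,0,0,0,0],[0,21,20.3,0,0,0,0],[0,26,20.3,1.7,-7,0,0],[0,31,20.3,3.4,-14,0,0],[1,36,20.3,5.1,-21,0,0]])

```text
clock: 7.32
ee_pos: [0.4501, 0.1962, 0.2662]
orientation: [-0.023, 0.975, 0.116, 0.189]
wrist_force: [1.2, 0.0, -2.0]
width: 0.741
grip_force: 45.3
```

Request:
send_rows(commands=[[3,3,0,1.95,-8.2,0,0],[7,5.2,0,1.95,-8.2,0,0],[7,5.2,0,1.95,-8.2,0,0],[7,5.2,0,1.95,-8.2,0,0]])

```text
clock: 7.82
ee_pos: [0.5201, 0.2463, 0.2649]
orientation: [-0.031, 0.959, 0.114, 0.257]
wrist_force: [-0.2, -0.1, -1.5]
width: 0.737
grip_force: 45.3
```

```bash
cat > chk.py <<'E'
from h import *
import sys
s=bot.read_state(); q=s["orientation"]; M=R.from_quat([q[1],q[2],q[3],q[0]]).as_matrix(); print(np.round(s["ee_pos"],4),M.round(3)[:,1:],s["width"],s["grip_force"])
a,_,P=cloud("side"); c,_,W=cloud("wrist")
save(sys.argv[1],np.hstack([cv2.resize(a[60:260,130:390],(416,320)),cv2.resize(c,(384,320))]))
np.savez("last.npz",a=a,P=P,c=c,W=W)
E
python3 chk.py e
```

```text
[0.5201 0.2463 0.2649] [[ 0.235  0.487]
 [-0.972  0.118]
 [ 0.    -0.866]] 0.7366949158350211 45.340245218974715
```

View pics/e.png

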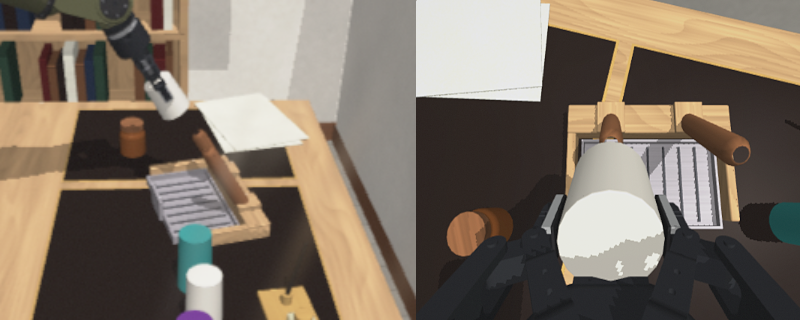

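The side view shows the low cup held tilted above the rack. In the wrist view the short peg, at (610,127), lines up with the held cup's axis.

```bash
cat > held.py <<'E'
from h import *
a=np.deg2rad(13.6);b=np.array([np.cos(a),np.sin(a),0]);w=np.array([np.sin(a),-np.cos(a),0]);k=np.array([0,0,1])
u=-b*.5+k*.866; n=b*.866+k*.5; T=np.stack([n,w,u])
D=np.load("last.npz"); s=bot.read_state(); tcp=np.array(s["ee_pos"])
h=cv2.cvtColor(D["c"],cv2.COLOR_RGB2HSV); Q=(D["W"]-tcp)@T.T
m=(h[...,1]<40)&(h[...,2]>120)&(np.hypot(Q[...,0],Q[...,1])<.045)&(Q[...,2]<.05)&(Q[...,2]>-.12)
q=Q[m]; top=q[:,2]>np.percentile(q[:,2],98)-.006; t=q[top]
A=np.c_[t[:,:2],np.ones(len(t))]; co=np.linalg.lstsq(A,t[:,2],rcond=None)[0]
print("outer bottom: height along u",t[:,2].mean().round(4),"slopes n,w",co[:2].round(3),"circle",cv2.minEnclosingCircle(t[:,:2].astype(np.float32)))
side=q[q[:,2]<t[:,2].mean()-.01]
for lo in np.arange(-.09,.01,.015):
    g=side[(side[:,2]>lo)&(side[:,2]<lo+.015)]
    if len(g)>30: print(lo.round(3),"n max",np.percentile(g[:,0],98).round(4),"w",np.percentile(g[:,1],[1,99]).round(4))
for nm,P in(("wrist",D["W"]),("side",D["P"])):
  x,y,z=P[...,0],P[...,1],P[...,2]
  for Bc,Wc,zt in((.6384,.0255,.183),(.66,-.1145,.149)):
    m=(z>.075)&(z<zt+.015)&(abs(P@w-Wc)<.035)&(abs(P@n-.6275)<.03)&(P@u< -.5*Bc+.866*zt+.03)&(P@b>.58)
    if m.sum()>20:
        p=P[m]; print(nm,m.sum(),"w",np.percentile(p@w,[2,98]).round(4),"n",np.percentile(p@n,[2,98]).round(4),"u max",np.percentile(p@u,[98,100]).round(4))
E
python3 held.py
```

```text
outer bottom: height along u 0.0162 slopes n,w [-0.007  0.   ] circle ((0.011140772141516209, 0.0025777239352464676), 0.04040316864848137)
-0.075 n max 0.0342 w [-0.0252  0.0288]
-0.06 n max 0.0341 w [-0.0286  0.0301]
-0.045 n max 0.0335 w [-0.0287  0.0293]
-0.03 n max 0.0329 w [-0.0284  0.0318]
-0.015 n max 0.0322 w [-0.037  0.038]
0.0 n max 0.0319 w [-0.037   0.0375]
wrist 2438 w [0.0082 0.0314] n [0.6194 0.6469] u max [-0.1533 -0.1521]
wrist 704 w [-0.1304 -0.1014] n [0.6325 0.6473] u max [-0.1921 -0.1909]
side 315 w [0.0231 0.0415] n [0.6126 0.6434] u max [-0.1524 -0.1492]
side 114 w [-0.1178 -0.0976] n [0.6125 0.6434] u max [-0.1921 -0.1913]
```

Request:
send_rows(commands=[[1.5,0.15,-2.6,0,0,0,0],[2.95,0.5,-5.2,0,0,0,0],[3.9,0.75,-6.95,0,0,0,0],[4.9,1.0,-8.65,0,0,0,0],[5.9,1.2,-10.4,0,0,0,0],[6.35,1.3,-11.25,0,0,0,0],[6.75,1.4,-11.95,0,0,0,0],[6.75,1.4,-11.95,0,0,0,0]])

```text
clock: 8.93
ee_pos: [0.5881, 0.2604, 0.1448]
orientation: [-0.031, 0.959, 0.114, 0.257]
wrist_force: [0.2, 0.3, -1.8]
width: 0.737
grip_force: 45.3
```

No contact so far; lowering the last centimetre in small steps.

Request:
send_rows(commands=[[0.2,0.05,-0.35,0,0,0,0],[0.39,0.1,-0.7,0,0,0,0],[0.49,0.12,-0.87,0,0,0,0],[0.49,0.12,-0.87,0,0,0,0]])

```text
clock: 9.43
ee_pos: [0.593, 0.2617, 0.1359]
orientation: [-0.031, 0.959, 0.115, 0.257]
wrist_force: [0.0, -0.2, -0.8]
width: 0.738
grip_force: 45.3
```

Request:
send_rows(commands=[[0.1,0.02,-0.17,0,0,0,0],[0.2,0.05,-0.35,0,0,0,0],[0.2,0.05,-0.35,0,0,0,0]])

```text
clock: 9.8
ee_pos: [0.5954, 0.2624, 0.1348]
orientation: [-0.031, 0.959, 0.114, 0.259]
wrist_force: [-15.2, -5.7, 18.4]
width: 0.735
grip_force: 42.1
```

Request:
send_rows(commands=[[-0.1,-0.02,0.17,0,0,0,0],[-0.1,-0.02,0.17,0,0,0,1],[-0.1,-0.02,0.17,0,0,0,1],[-0.1,-0.02,0.17,0,0,0,1],[-0.1,-0.02,0.17,0,0,0,1],[-1,-0.24,1.7,0,0,0,1],[-2.9,-0.7,5.2,0,0,0,1],[-5.8,-1.4,10.4,0,0,0,1],[-7.8,-1.9,13.9,0,0,0,1],[-7.8,-1.9,13.9,0,0,0,1]])

```text
clock: 11.05
ee_pos: [0.5169, 0.2434, 0.2749]
orientation: [-0.031, 0.958, 0.114, 0.26]
wrist_force: [0.7, -0.3, -0.6]
width: 1.0
grip_force: 0.0
```

```bash
python3 chk.py f; cat > hung.py <<'E'
from h import *
import sys
a=np.deg2rad(13.6);b=np.array([np.cos(a),np.sin(a),0]);w=np.array([np.sin(a),-np.cos(a),0]);k=np.array([0,0,1])
u=-b*.5+k*.866; n=b*.866+k*.5; T=np.stack([n,w,u])
D=np.load("last.npz"); h=cv2.cvtColor(D["c"],cv2.COLOR_RGB2HSV); Q=D["W"]@T.T
for nm,Wc,U in(("short",-.115,-.191),("long",.0245,-.152)):
    Z=(Q-[.629,Wc,U]); m=(h[...,1]<40)&(h[...,2]>110)&(np.hypot(Z[...,0],Z[...,1])<.06)&(Z[...,2]>-.04)&(Z[...,2]<.05)
    q=Z[m]
    if len(q)<50: continue
    t=q[q[:,2]>np.percentile(q[:,2],95)-.008]
    A=np.c_[t[:,:2],np.ones(len(t))]; co=np.linalg.lstsq(A,t[:,2],rcond=None)[0]
    print(nm,"outer bottom rel tip (n,w,u)",cv2.minEnclosingCircle(t[:,:2].astype(np.float32)),t[:,2].mean().round(4),"slopes",co[:2].round(3))
E
python3 hung.py
```

```text
[0.5169 0.2434 0.2749] [[ 0.236  0.491]
 [-0.972  0.12 ]
 [-0.001 -0.863]] 0.9999681613335945 0.0
short outer bottom rel tip (n,w,u) ((-0.008525239303708076, 0.0009329477325081825), 0.03108867071568966) 0.0044 slopes [ 0.016 -0.014]
```

View pics/f.png

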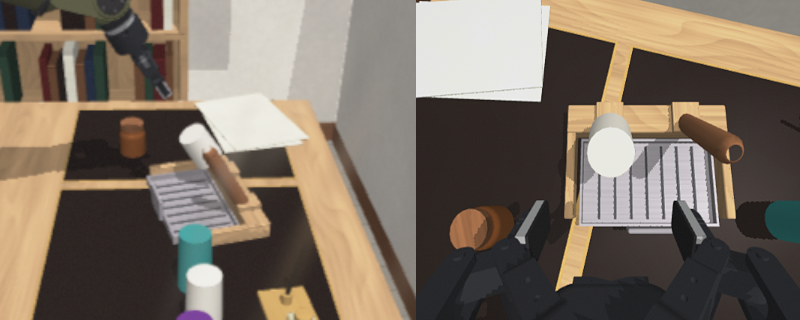

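The wrist picture shows the low cup hung on the short peg at (610,145), with the tray home; the free long peg is at (712,138).

Request:
send_rows(commands=[[0,-4,0,-1.7,7,0,1],[0,-9,0,-3.4,14,0,1],[0,-14,0,-5.1,21,0,1],[0,-19,0,-7.05,29.2,0,1],[2,-24,0,-7.05,29.2,0,1],[4,-29,0,-7.05,29.2,0,1],[6,-34,0,-7.05,29.2,0,1],[7.1,-39,-3,-7.05,29.2,0,1],[7.1,-43.6,-6,-7.05,29.2,0,1],[7.1,-43.6,-7,-7.05,29.2,0,1]])

```text
clock: 12.4
ee_pos: [0.5869, -0.1956, 0.1969]
orientation: [-0.001, 0.993, 0.117, -0.003]
wrist_force: [-0.2, -0.2, -0.3]
width: 1.0
grip_force: 0.0
```

Request:
send_rows(commands=[[0,0,0,0,0,0,1],[0,0,0,0,0,0,1]])

```text
clock: 12.65
ee_pos: [0.5884, -0.192, 0.2021]
orientation: [0.0, 0.993, 0.119, 0.0]
wrist_force: [-0.5, -0.5, 0.6]
width: 0.997
grip_force: 0.0
```

```bash
python3 chk.py g; python3 - <<'E'
from h import *
D=np.load("last.npz"); h=cv2.cvtColor(D["c"],cv2.COLOR_RGB2HSV); Q=D["W"]; x,y,z=Q[...,0],Q[...,1],Q[...,2]
m=(h[...,1]<40)&(np.hypot(x-.588,y+.193)<.06)&(abs(z-.12)<.006); print(m.sum(),z[m].mean(),cv2.minEnclosingCircle(Q[m][:,:2].astype(np.float32)))
E
```

```text
[ 0.5884 -0.192   0.2021] [[ 0.237  0.001]
 [-0.972 -0.   ]
 [ 0.    -1.   ]] 0.9970567131256658 0.0
4578 0.11990862065737735 ((0.5903905630111694, -0.1921241581439972), 0.030219126492738724)
```

View pics/g.png

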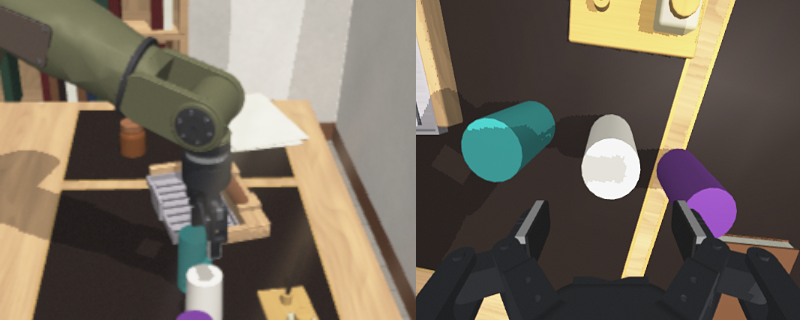

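The white tumbler is centred at (610,170) in the wrist view, between teal and purple, with room for the fingers.

Request:
send_rows(commands=[[0.1,0,-4,0,0,0,1],[0.1,0,-8,0,0,0,1],[0.1,0,-10.6,0,0,0,1],[0.1,0,-10.6,0,0,0,1],[0.1,0,-10.6,0,0,0,0],[0.1,0,-10.6,0,0,0,0],[0.1,0,-10.6,0,0,0,0],[0.1,0,-10.6,0,0,0,0]], newtons=45)

```text
clock: 13.75
ee_pos: [0.5898, -0.1928, 0.0978]
orientation: [0.001, 0.993, 0.119, 0.001]
wrist_force: [-1.8, 2.8, 5.7]
width: 0.698
grip_force: 48.1
```

Request:
send_rows(commands=[[0,0,2,0,0,0,0],[0,0,7,0,0,0,0],[0,0,13,0,0,0,0],[-2,0,18,0,0,0,0],[-5,3,20.4,0,0,0,0],[-8,7,20.4,0,0,0,0],[-9,12,20.4,0,0,0,0],[-9,17,20.4,1.7,-7,0,0],[-9,22,20.4,3.4,-14,0,0],[-9,26,20.4,5.1,-21,0,0]])

```text
clock: 15.0
ee_pos: [0.4985, 0.0689, 0.3016]
orientation: [-0.023, 0.975, 0.117, 0.189]
wrist_force: [1.3, -0.8, -3.1]
width: 0.702
grip_force: 50.1
```

Request:
send_rows(commands=[[0,3,0,1.95,-8.2,0,0],[2,3.7,-0.3,1.95,-8.2,0,0],[3.8,3.7,-0.5,1.95,-8.2,0,0],[3.8,3.7,-0.5,1.95,-8.2,0,0],[3.8,3.7,-0.5,1.95,-8.2,0,0]])

```text
clock: 15.62
ee_pos: [0.5365, 0.1041, 0.2953]
orientation: [-0.031, 0.959, 0.115, 0.258]
wrist_force: [0.1, -0.4, -3.7]
width: 0.703
grip_force: 50.1
```

```bash
python3 chk.py i; python3 held.py; python3 - <<'E'
from h import *
a=np.deg2rad(13.6);b=np.array([np.cos(a),np.sin(a),0]);w=np.array([np.sin(a),-np.cos(a),0]);k=np.array([0,0,1])
print("tcp n,w,u",np.stack([b*.866+k*.5,w,-b*.5+k*.866])@bot.read_state()["ee_pos"])
E
```

```text
[0.5365 0.1041 0.2953] [[ 0.235  0.487]
 [-0.972  0.118]
 [ 0.    -0.865]] 0.7034058123672813 50.122376040089875
outer bottom: height along u 0.022 slopes n,w [-0.014 -0.007] circle ((0.00914554763585329, 0.0003533804847393185), 0.036360133439302444)
-0.09 n max 0.0329 w [-0.0289  0.0281]
-0.075 n max 0.0325 w [-0.0282  0.0278]
-0.06 n max 0.0322 w [-0.0279  0.0267]
-0.045 n max 0.0319 w [-0.0271  0.0268]
-0.03 n max 0.0315 w [-0.0297  0.0271]
-0.015 n max 0.0311 w [-0.0356  0.036 ]
0.0 n max 0.0308 w [-0.0354  0.0361]
wrist 567 w [0.01   0.0384] n [0.6368 0.6474] u max [-0.1584 -0.1565]
wrist 3899 w [-0.1401 -0.0822] n [0.5996 0.654 ] u max [-0.1851 -0.1838]
side 315 w [0.0225 0.0416] n [0.6126 0.6436] u max [-0.1523 -0.1507]
side 127 w [-0.1127 -0.082 ] n [0.5984 0.6505] u max [-0.2041 -0.2007]
tcp n,w,u [ 0.62038876  0.02503902 -0.01736572]
```

View pics/i.png

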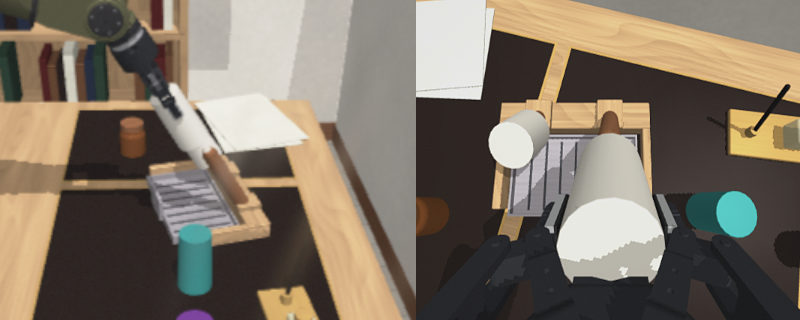

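The tumbler is aligned with the long peg at (610,122), and the low cup still hangs at (515,140). Lowering.

Request:
send_rows(commands=[[0.97,0.24,-1.73,0,0,0,0],[1.94,0.47,-3.46,0,0,0,0],[2.92,0.71,-5.2,0,0,0,0],[3.89,0.94,-6.93,0,0,0,0],[4.86,1.18,-8.66,0,0,0,0],[5.83,1.42,-10.4,0,0,0,0],[6.4,1.55,-11.4,0,0,0,0],[6.8,1.65,-12.1,0,0,0,0],[6.8,1.65,-12.1,0,0,0,0]])

```text
clock: 16.85
ee_pos: [0.6051, 0.1207, 0.1736]
orientation: [-0.031, 0.959, 0.115, 0.257]
wrist_force: [0.7, 0.3, -2.5]
width: 0.7
grip_force: 50.0
```

Request:
send_rows(commands=[[0.2,0.05,-0.35,0,0,0,0],[0.39,0.1,-0.7,0,0,0,0],[0.54,0.13,-0.95,0,0,0,0],[0.54,0.13,-0.95,0,0,0,0]])

```text
clock: 17.35
ee_pos: [0.6106, 0.122, 0.1641]
orientation: [-0.031, 0.959, 0.115, 0.257]
wrist_force: [4.2, 1.0, -2.2]
width: 0.703
grip_force: 50.0
```

Request:
send_rows(commands=[[0.1,0.02,-0.17,0,0,0,0],[0.2,0.05,-0.35,0,0,0,0],[0.2,0.05,-0.35,0,0,0,0]])

```text
clock: 17.73
ee_pos: [0.6133, 0.1225, 0.1636]
orientation: [-0.031, 0.958, 0.115, 0.26]
wrist_force: [-16.0, -2.8, 22.8]
width: 0.694
grip_force: 42.4
```

Seated, with 28 N of contact. Releasing and backing off.

Request:
send_rows(commands=[[-0.1,-0.02,0.17,0,0,0,0],[-0.1,-0.02,0.17,0,0,0,1],[-0.1,-0.02,0.17,0,0,0,1],[-0.1,-0.02,0.17,0,0,0,1],[-0.1,-0.02,0.17,0,0,0,1],[-1,-0.24,1.7,0,0,0,1],[-2.9,-0.7,5.2,0,0,0,1],[-5.8,-1.4,10.4,0,0,0,1],[-7.8,-1.9,13.9,0,0,0,1],[-7.8,-1.9,13.9,0,0,0,1]])

```text
clock: 18.98
ee_pos: [0.5343, 0.1034, 0.3028]
orientation: [-0.03, 0.958, 0.115, 0.26]
wrist_force: [0.3, 0.2, 0.9]
width: 1.001
grip_force: 0.0
```

```bash
python3 chk.py j; python3 hung.py; python3 -c "
from h import *
im,d,P=cloud('top');h=cv2.cvtColor(im,cv2.COLOR_RGB2HSV);x,y,z=P[...,0],P[...,1],P[...,2]
D=np.load('last.npz');
for I,P in((D['c'],D['W']),(D['a'],D['P'])):
    h=cv2.cvtColor(I,cv2.COLOR_RGB2HSV);x,y,z=P[...,0],P[...,1],P[...,2]
    m=(z>.03)&(z<.06)&(h[...,1]<70)&(x>.44)&(x<.56)&(y>.1)&(y<.25);print(m.sum(),(P[m]@np.array([.972,.235,0])).mean() if m.any() else 0)"
```

```text
[0.5343 0.1034 0.3028] [[ 0.235  0.491]
 [-0.972  0.118]
 [ 0.001 -0.863]] 1.0006226473818474 0.0
short outer bottom rel tip (n,w,u) ((-0.008561167865991592, 0.001472075586207211), 0.03133797273039818) 0.0042 slopes [ 0.017 -0.029]
long outer bottom rel tip (n,w,u) ((-0.006860322318971157, 0.0003941538743674755), 0.03000454604625702) 0.0049 slopes [-0.032 -0.012]
400 0.5352793637750949
63 0.5284816231233008
```

View pics/j.png

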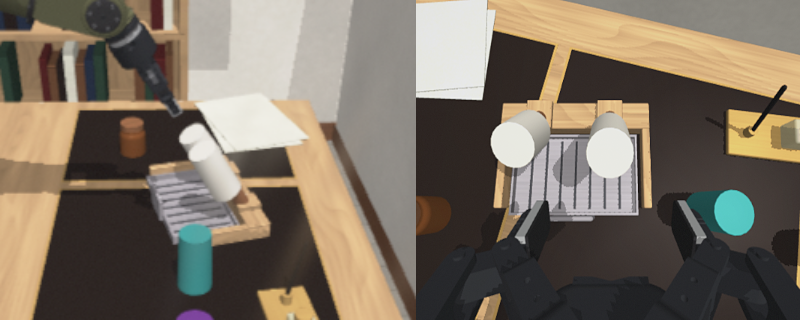

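Both cups hang seated on their pegs, at (520,140) and (610,150) in the wrist view. The tray is home and the gripper is clear.

```bash
python3 -c "
from station import bot
print(bot.sign_off())"
```

```text
the job is handed in; nothing more can be done
None
```

The drip tray is fully home, the tall tumbler hangs on the long peg and the low cup on the short peg, both released. I handed the job in at about 19 s of the 67 s allowed; sign-off returned no verdict.

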